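# Find the weak card clip on a stores rail

### The arm

A 7-joint arm with a two-finger parallel gripper is mounted at the origin on the work surface. World frame = base frame: x ahead of the robot, y to its left, z up, the work surface at z = 0. Lengths are in m, angles in rad, forces in N, time in s.
With the tool pointing down it reaches from about 0.425 to 0.875 m from the base axis. Payload 8.4 kg.
Tool frame: the origin (TCP) lies on the centre line of the jaws, within the pads' length; the fingertips stand 14 mm ahead of it and the grasp point (between the pads) lies 5 mm behind it; z points along the fingers, y is the line along which they close (so a half turn about z gives the same grasp; the last joint's range is limited). The gripper opens to 87 mm and grips with 3 to 60 N. Pads are 19 mm wide; open, the fingers measure 117 mm over their backs; the gripper's body (75 mm by 190 mm) begins 51 mm behind the grasp point.
Start: joints at [-1.374, 0.333, 0.04, 1.465, -0.013, 1.343, -0.059], TCP at [0.189, 0.622, 0.237] pointing down, gripper open.
Joint ranges: [-2.58, 2.58], [-0.38, 2.09], [-1.3, 1.39], [0.25, 2.4], [-1.5, 4.64], [0.08, 2.09], [-2.65, 2.65]. Speed limits (rad/s): [2.22, 2.22, 2.79, 2.79, 3.14, 3.14, 3.14].

### API

Orientations are given as a unit quaternion [w, x, y, z].
In Python, from station import manip gives the robot as it stands.
- The arm moves only by the shell command python3 -m handwheel 'ROWS' [FORCE]. ROWS is JSON, a list of rows, each a list of 7 numbers: the shift along the tool's x, y, z normalised to -1 to 1, where 1 is 4 cm, then the turn, a rotation vector about the tool's x, y, z normalised to -1 to 1, where 1 is 5 degrees, then the closure, from -1 (fully open) to 1 (shut). In form: [[x, y, z, wx, wy, wz, fingers], ...]. A call has exactly 8 rows; each row shifts and turns the commanded pose from where the row before left it, along the tool's axes as they then stand; what a row does not reach is not made up. A row lasts 1/10 s, in which the tool goes at most 50 mm and 8.59 degrees, less where a joint would pass 70% of its speed; a pose out of reach is approached as far as the arm can. A call with a number of a shift or a turn outside -1 to 1 is refused whole. A call with a gripper value outside its range is refused whole. The fingers move at their own pace and stop on an object; FORCE is the grip in N (left out, the last holds). Time passes only in rows, so rows that do not move let the fingers close, or fill a call up. It gives the time, the measured TCP pose, the force, the opening and the grip force at its end, in the units of the state.
- manip.state(): the state, without advancing time (a new reading comes with each control period).
- manip.get_image(name): name is "scene" or "top" or "wrist"; returns (picture, depth): 420x560x3 uint8, blue, green, red; 420x560 float32, m along the optical axis (not along the pixel's ray), 0 where there is no reading.
- manip.camera_model(name): a dict with "intrinsics" (3x3 intrinsics, pixels), "k1" (the pictures are not rectified: a ray, as slopes to the right and down, at radius r is drawn at 1 + k1 r^2 times it, then the intrinsics apply), "rvec" (rotation vector, rad) and "tvec" (3), from world to camera coordinates, as OpenCV has them. Camera axes: x right, y down, z forward; pixel columns grow to the right and rows downward; lengths in m; the calibration is good to about 2 mm. A picture is of the moment at which its call begins: read the wrist's pose just before it. camera_model takes no time and is no camera call; for the wrist camera it gives the pose at the moment of the call.
- manip.sign_off(): hands the job in; it is judged then, once.
The state is a dict: "t": time; "joint_positions": joint angles; "joint_velocities": joint speeds; "effort": joint torques, N m; "position": TCP position; "tcp_rot": TCP orientation; "contact_force": force on the tool from outside, world axes, zero at the start; "moment": the same for the moment, N m; "width": opening from 0.0 (shut) to 1.0 (fully open); "grasp_force": force on a finger pad.
Only numpy, scipy, OpenCV 4.12 (cv2) and the standard library are available. Lean on these libraries where they do the work, as an engineer would, in place of code of your own. Each camera call takes 0.05 s, during which the arm holds its last target. There are 200 camera calls.

### The job

One of the three spring clips on the card rail has gone weak. Tug the cards one at a time, gently and straight out of the front of the rail, to find the clip that lets go easily; leave the cards in the sound clips where they are, do not drag those out. Stand the weak clip's card upright in the slot of the red repair stand, all the way down without forcing it, let go, and leave the other things on the table alone.

Things in the scene. Friction and masses are not known exactly. Their poses are not given: they have to be found in the camera images.
- rail: Olive steel card rail, fixed. Base plate 10 thick, x = -85 to +40, 310 along y; origin on the table under the middle clip, z up, -x is the front where the cards stick out. A card stands on the plate (card origin at x = -35, z = 10, axes as the rail's) and is free after sliding 35 straight along -x. Exactly one clip is weak.
- clip_right (a point): Spring clip at rail y = -100. Steel, 40 long (x), 60 high; point: 35 above the table, mid-jaws. Fixed jaw on the +y side of the card, sprung jaw on the -y side (reaching 43 out). All look alike, hold by friction: a weak one lets its card slide at a steady pull of 2 to 6 N, a sound one only above 10 N; a side load on the card shifts this; a pull of 7 to 8 N tells them apart.
- clip_mid (a point): Spring clip at rail y = 0; the same in all else as clip_right.
- clip_left (a point): Spring clip at rail y = +100; the same in all else as clip_right.
- card_yellow: Upright yellow plastic stock card, 100 long (x), 5 thick (y), 70 high, 60 g. Origin: middle of lower edge; z up, +x into the clip. Black grip block at its front end: centred at x = -36, 28 long, 12 thick, 25 to 70 above the lower edge; pinch it from above across y. At the start its rear 35 (x = 15 to 50) is in one of the three clips, any of them.
- card_blue: Upright blue plastic stock card, 100 long (x), 5 thick (y), 70 high, 60 g. Origin: middle of lower edge; z up, +x into the clip. Black grip block at its front end: centred at x = -36, 28 long, 12 thick, 25 to 70 above the lower edge; pinch it from above across y. At the start its rear 35 (x = 15 to 50) is in one of the three clips, any of them.
- card_green: Upright green plastic stock card, 100 long (x), 5 thick (y), 70 high, 60 g. Origin: middle of lower edge; z up, +x into the clip. Black grip block at its front end: centred at x = -36, 28 long, 12 thick, 25 to 70 above the lower edge; pinch it from above across y. At the start its rear 35 (x = 15 to 50) is in one of the three clips, any of them.
- stand: Red repair stand, fixed: 110 (x) by 49 (y), 30 high, origin under its centre. One upright slot along x over y = 0, open at both ends: 8 wide up to 21 above the table, then flared to 26, floor 6 above the table. The card stands on that floor (card origin 6 above the table), its x along the stand's x, either way round, its middle within 30 of the stand's.
- bottle: Blue bottle, 68 across, 190 high, origin under its centre. Bystander.
- carton: Cardboard carton 110 x 90 x 70 high, origin under its centre. Bystander.
- bearing: Steel bearing ring lying flat, 72 across, 22 high, origin under its centre. Bystander.

How it is judged:
On the way:
1. one card has slid clear of its clip (x of any of card_yellow, card_blue, card_green in the frame of rail below -0.073 m), for 0.1 s.
At the end, for the whole second after the job is handed in: The weak clip's card stands released in the stand's slot: middle within 30 mm along and 5 mm across, lower edge within 3.5 mm of the floor, upright within 0.3 rad, in line within 0.15 rad, at rest. The others: within 8 mm of their start, upright within 0.12 rad, in sound clips ((((x of card_yellow in the frame of stand between -0.03 and 0.03 m and y of card_yellow in the frame of stand between -0.005 and 0.005 m and z of card_yellow in the frame of stand between 0.002 and 0.0095 m and angle between card_yellow's own z axis and vertical below 0.3 rad and angle between the x axis of card_yellow and the x axis of stand, either way round below 0.15 rad and linear speed of card_yellow below 0.02 m/s) and (distance of card_blue from where it was at the start of the episode below 0.008 m and angle between card_blue's own z axis and vertical below 0.12 rad and contact force between card_blue and rail above 6 N) and (distance of card_green from where it was at the start of the episode below 0.008 m and angle between card_green's own z axis and vertical below 0.12 rad and contact force between card_green and rail above 6 N)) or ((x of card_blue in the frame of stand between -0.03 and 0.03 m and y of card_blue in the frame of stand between -0.005 and 0.005 m and z of card_blue in the frame of stand between 0.002 and 0.0095 m and angle between card_blue's own z axis and vertical below 0.3 rad and angle between the x axis of card_blue and the x axis of stand, either way round below 0.15 rad and linear speed of card_blue below 0.02 m/s) and (distance of card_yellow from where it was at the start of the episode below 0.008 m and angle between card_yellow's own z axis and vertical below 0.12 rad and contact force between card_yellow and rail above 6 N) and (distance of card_green from where it was at the start of the episode below 0.008 m and angle between card_green's own z axis and vertical below 0.12 rad and contact force between card_green and rail above 6 N)) or ((x of card_green in the frame of stand between -0.03 and 0.03 m and y of card_green in the frame of stand between -0.005 and 0.005 m and z of card_green in the frame of stand between 0.002 and 0.0095 m and angle between card_green's own z axis and vertical below 0.3 rad and angle between the x axis of card_green and the x axis of stand, either way round below 0.15 rad and linear speed of card_green below 0.02 m/s) and (distance of card_yellow from where it was at the start of the episode below 0.008 m and angle between card_yellow's own z axis and vertical below 0.12 rad and contact force between card_yellow and rail above 6 N) and (distance of card_blue from where it was at the start of the episode below 0.008 m and angle between card_blue's own z axis and vertical below 0.12 rad and contact force between card_blue and rail above 6 N)))); the robot touches nothing.
It fails at once if two cards dragged more than 12 mm: a sound clip's card was pulled out (distance of each of card_yellow, card_blue from where it was at the start of the episode above 0.012 m or distance of each of card_yellow, card_green from where it was at the start of the episode above 0.012 m or distance of each of card_blue, card_green from where it was at the start of the episode above 0.012 m).
It fails at once if a card forced into the stand with more than 40 N (contact force between any of card_yellow, card_blue, card_green and stand above 40 N).
It fails at once if a bystander moved more than 20 mm or tipped over (distance of any of bottle, carton, bearing from where it was at the start of the episode above 0.02 m or angle between any of bottle, carton, bearing's own z axis and vertical above 0.3 rad).
It also fails if it takes over 61 s, if anything falls off the work surface, if the arm or the gripper's body presses on something with over 40 N, if the wrist force passes 120 N, or if a joint passes its speed limit or range.

## Working session

There is one attempt and no reset: what is moved stays moved. The work goes in short steps, Python scripts to look and compute and a shell command to move; the robot and the scene stay as the last step left them, time stands still between calls to the robot, and variables do not carry over. Pictures are saved under pics/ and viewed, at most 10 in all, crops included, and the job is handed in when it is done.

```bash
mkdir -p pics; python3 - <<'E'
from station import manip
import cv2,numpy as np
print({k:np.round(v,3) for k,v in manip.state().items()})
a=[]
for n in("top","scene"):
    p,d=manip.get_image(n); c=manip.camera_model(n); np.savez(f"pics/{n}.npz",p=p,d=d)
    cv2.imwrite(f"pics/{n}.png",p); print(n,c)
E
```

```text
{'t': np.float64(0.0), 'joint_positions': array([-1.374,  0.334,  0.04 ,  1.466, -0.013,  1.343, -0.058]), 'joint_velocities': array([ 0.   ,  0.   ,  0.   , -0.002,  0.002, -0.001,  0.   ]), 'effort': array([-1.0000e-03, -6.5636e+01,  1.3350e+00, -4.0380e+01, -6.0000e-02,
        4.5000e-02,  0.0000e+00]), 'position': array([0.189, 0.621, 0.236]), 'tcp_rot': array([-0.   ,  0.147,  0.989, -0.001]), 'contact_force': array([ 1.048, -0.419,  0.335]), 'moment': array([ 0.027, -0.011,  0.009]), 'grasp_force': np.float64(0.0), 'width': np.float64(1.004)}
top {'intrinsics': array([[492.51523638,   0.        , 284.37044099],
       [  0.        , 492.51523638, 209.82151582],
       [  0.        ,   0.        ,   1.        ]]), 'k1': 0.056963630602031, 'rvec': array([ 2.08790906, -2.10869952,  0.24638512]), 'tvec': array([-0.03949831,  0.59280003,  1.02453965])}
scene {'intrinsics': array([[517.26722153,   0.        , 268.07232547],
       [  0.        , 517.26722153, 203.01806759],
       [  0.        ,   0.        ,   1.        ]]), 'k1': -0.10006240368758546, 'rvec': array([ 2.10458242,  0.61918199, -0.35354335]), 'tvec': array([-0.45998388, -0.14239934,  1.70602076])}
```

View pics/top.png

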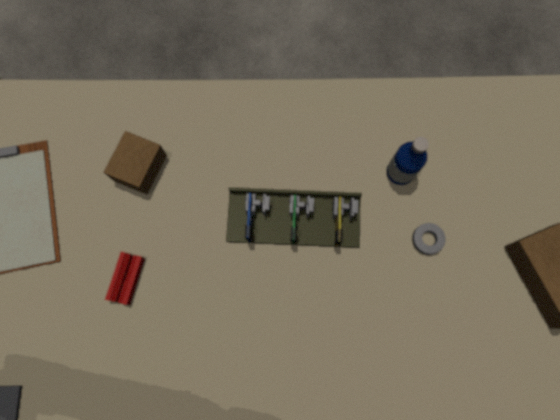

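View pics/scene.png

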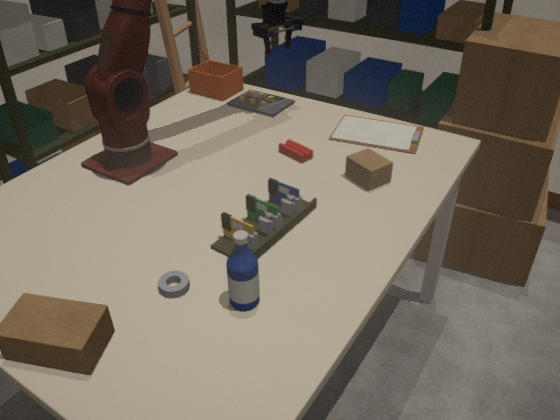

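The top view shows the rail centred near (294,218), with the blue card at (250,215), green at (294,218) and yellow at (339,218). Their grips point down, towards the robot. The stand is at (125,278), the bottle at (408,160) and the bearing at (429,239). The scene view agrees.

```bash
cat > h.py <<'E'
import cv2,numpy as np
from scipy.spatial.transform import Rotation as R
def world(d,c,uv=None):
    """world points of all pixels from the depth"""
    v,u=np.mgrid[:d.shape[0],:d.shape[1]]
    pts=np.stack([u,v],-1).reshape(-1,1,2).astype(np.float64)
    n=cv2.undistortPoints(pts,c["intrinsics"],np.array([c["k1"],0,0,0,0.])).reshape(-1,2)
    P=np.c_[n,np.ones(len(n))]*d.reshape(-1,1)
    Rm=R.from_rotvec(np.ravel(c["rvec"])).as_matrix()
    return ((P-np.ravel(c["tvec"]))@Rm).reshape(*d.shape,3)
def rect(xy):
    """centre, yaw of long side (0..180 deg), long, short in mm"""
    (c,s,a)=cv2.minAreaRect((xy*1000).astype(np.float32))
    if s[0]<s[1]: a+=90; s=s[::-1]
    return np.round(c,1),round(a%180,1),np.round(s,1)
E
python3 - <<'E'
from h import *
from station import manip
z=np.load("pics/top.npz");p,d=z["p"],z["d"];W=world(d,manip.camera_model("top"))
H=cv2.cvtColor(p,cv2.COLOR_BGR2HSV);h,s,v=cv2.split(H)
U,V=np.meshgrid(np.arange(560),np.arange(420))
def rep(n,m):
    q=W[m]; print(n,m.sum(),rect(q[:,:2]),"z",np.round(np.percentile(q[:,2],[5,50,95]),3))
rail=(U>222)&(U<366)&(V>183)&(V<250)
red=((h<8)|(h>172))&(s>150)&(U>90)&(U<160)&(V>240)&(V<320)
rep("stand",red&(W[...,2]>.018))
rep("rail plate",rail&(W[...,2]>.004)&(W[...,2]<.018))
print("table z",np.median(W[300:350,200:300,2]))
for n,lo,hi in(("blue",240,258),("green",286,301),("yellow",332,346)):
    rep(n,(U>=lo)&(U<hi)&rail&(W[...,2]>.06))
    rep(n+" colour",(U>=lo)&(U<hi)&rail&(W[...,2]>.06)&(s>110))
print({n:np.round(W[b,a],3) for n,a,b in(("bottle",415,147),("bearing",419,239),("carton",137,160),)})
c=manip.camera_model("wrist");print(c)
E
```

```text
stand 949 (array([409.3, 144.5]), 76.2, array([397.7, 107.2])) z [0.02  0.027 0.032]
rail plate 5091 (array([592.6, -69.1]), 89.4, array([334.1, 156.5])) z [0.006 0.009 0.013]
table z -0.0009288255869319344
blue 180 (array([480.4,  10.2]), 14.0, array([298.4,  35.6])) z [0.067 0.079 0.083]
blue colour 65 (array([580.1,  33.1]), 176.7, array([97.7,  4.6])) z [0.07  0.079 0.082]
green 155 (array([481.6, -59.8]), 175.6, array([285.1,  11.6])) z [0.073 0.079 0.083]
green colour 31 (array([560.8, -66.2]), 179.3, array([69.9,  4.6])) z [0.073 0.079 0.082]
yellow 182 (array([ 471. , -123.3]), 156.6, array([304.3,  43. ])) z [0.066 0.078 0.084]
yellow colour 97 (array([ 471.1, -122.6]), 156.1, array([304.3,  38.8])) z [0.069 0.078 0.084]
{'bottle': array([ 0.692, -0.311,  0.189]), 'bearing': array([ 0.533, -0.352,  0.019]), 'carton': array([0.712, 0.287, 0.068])}
{'intrinsics': array([[309.43936808,   0.        , 275.46175266],
       [  0.        , 309.43936808, 206.23958162],
       [  0.        ,   0.        ,   1.        ]]), 'k1': -0.018820934275408364, 'rvec': array([-2.34338849, -1.73425559, -0.23359896]), 'tvec': array([-0.65055526, -0.0319088 ,  0.38865281])}
```

```bash
python3 - <<'E'
from h import *
from station import manip
z=np.load("pics/top.npz");p,d=z["p"],z["d"];W=world(d,manip.camera_model("top"))
H=cv2.cvtColor(p,cv2.COLOR_BGR2HSV);h,s,v=cv2.split(H)
U,V=np.meshgrid(np.arange(560),np.arange(420)); Z=W[...,2]
def rep(n,m):
    m=m&(d>0)
    k,l,st,_=cv2.connectedComponentsWithStats(m.astype(np.uint8)); m=l==1+np.argmax(st[1:,4])
    q=W[m]; print(n,m.sum(),rect(q[:,:2]),"z",np.round(np.percentile(q[:,2],[5,50,95]),3), "pca",end=" ")
    c=q[:,:2]-np.median(q[:,:2],0);w,e=np.linalg.eigh(c.T@c);print(np.round(np.degrees(np.arctan2(e[1,1],e[0,1]))%180,1))
rail=(U>222)&(U<366)&(V>183)&(V<250)
red=((h<8)|(h>172))&(s>120)&(U>90)&(U<160)&(V>240)&(V<320)
rep("stand",red&(Z<.05)&(Z>.004))
rep("rail plate",rail&(Z>.004)&(Z<.1)&(V>190))
for n,lo,hi in(("blue",240,256),("green",286,299),("yellow",332,344)):
    rep(n,(U>=lo)&(U<hi)&rail&(Z>.065)&(Z<.1))
    g=(U>=lo)&(U<hi)&rail&(Z>.065)&(Z<.1)&(v<60)&(V>215); rep(n+" grip",g)
big=cv2.resize(p[175:320,95:370],None,fx=2.9,fy=2.9,interpolation=cv2.INTER_CUBIC); cv2.imwrite("pics/zoom.png",cv2.convertScaleAbs(big,alpha=1.6))
E
```

```text
stand 1207 (array([451.3, 313.5]), 166.2, array([108.8,  51.4])) z [0.008 0.026 0.031] pca 165.6
rail plate 7022 (array([592. , -66.9]), 86.4, array([310.3, 135.3])) z [0.006 0.01  0.077] pca 87.8
blue 168 (array([579.9,  35.1]), 179.2, array([98.1, 11.6])) z [0.071 0.079 0.083] pca 177.6
blue grip 55 (array([543.8,  35.6]), 179.4, array([25.9, 11.5])) z [0.073 0.079 0.082] pca 1.8
green 147 (array([574.8, -65.3]), 179.1, array([98.6, 11. ])) z [0.075 0.079 0.082] pca 177.6
green grip 62 (array([539.4, -64.7]), 179.1, array([27.9, 11. ])) z [0.075 0.079 0.083] pca 173.4
yellow 168 (array([ 568.8, -164.5]), 177.8, array([97.9, 11.1])) z [0.068 0.078 0.082] pca 177.4
yellow grip 49 (array([ 534.2, -163.2]), 177.8, array([28.5, 11.1])) z [0.068 0.077 0.081] pca 179.2
```

View pics/zoom.png

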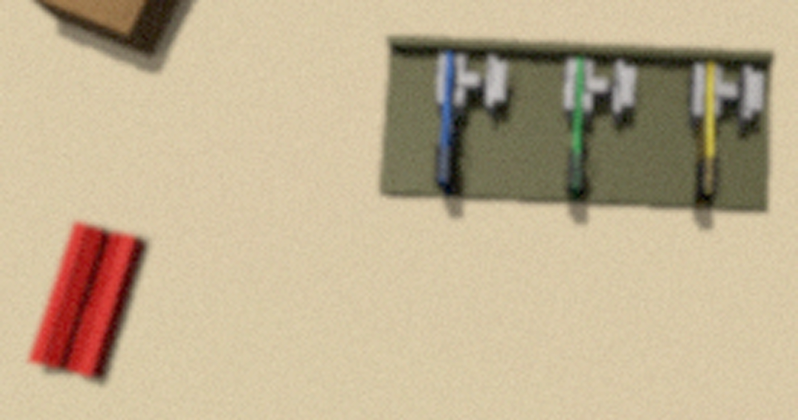

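The zoom confirms three cards with grips towards the robot. The rail yaw is about -3°, and the stand is at (0.451,0.313) with yaw about -14°. I'll go above the blue card first and turn the tool by +14°.

```bash
cat >> h.py <<'E'
def delta(tgt,yaw):
    """rows' units still to go, tool y axis wanted at heading yaw (deg)"""
    from station import manip
    s=manip.state(); w,x,y,z=s["tcp_rot"]; M=R.from_quat([x,y,z,w]).as_matrix()
    a=np.degrees(np.arctan2(M[1,1],M[0,1])); turn=-((yaw-a+90)%180-90)
    T=np.c_[[np.sin(np.radians(yaw))*-1,np.cos(np.radians(yaw)),0],[np.cos(np.radians(yaw)),np.sin(np.radians(yaw)),0],[0,0,-1]]
    dw=np.array(tgt)-s["position"]
    print("t",round(float(s["t"]),2),"pos",np.round(s["position"],4),"yaw",round(a,2),"tilt",round(np.degrees(np.arccos(min(1,-M[2,2]))),2))
    print("shift, axes now",np.round(M.T@dw/.04,2),"axes after the turn",np.round(T.T@dw/.04,2),"wz",round(turn/5,2),"F",np.round(s["contact_force"],2),"width",s["width"])
E
python3 -c "from h import *;delta([.544,.037,.16],87)"
python3 -m handwheel '[[0,0,0,0,0,-0.93,0],[0,0,0,0,0,-0.93,0],[0,0,0,0,0,-0.93,0],[-0.4,-0.6,0.1,0,0,0,0],[-0.53,-0.8,0.1,0,0,0,0],[-0.53,-0.8,0.1,0,0,0,0],[-0.53,-0.8,0.1,0,0,0,0],[-0.53,-0.8,0.1,0,0,0,0]]' 10
python3 -c "from h import *;delta([.544,.037,.16],87)"
```

```text
t 0.1 pos [0.1894 0.6214 0.2357] yaw 73.05 tilt 0.09
shift, axes now [-12.74 -11.39   1.91] axes after the turn [ -9.62 -14.12   1.89] wz -2.79 F [0.05 0.13 0.19] width 0.9983978247075228
t: 0.9
position: [0.2827, 0.463, 0.216]
tcp_rot: [-0.0, 0.026, 1.0, -0.0]
contact_force: [0.6, 0.1, 0.7]
width: 0.507
grasp_force: 0.0
t 0.9 pos [0.2827 0.463  0.216 ] yaw 87.0 tilt 0.04
shift, axes now [ -7.08 -10.29   1.4 ] axes after the turn [ -7.08 -10.29   1.4 ] wz 0.0 F [0.55 0.13 0.71] width 0.5073720245107765
```

```bash
python3 -m handwheel '[[-0.54,-0.79,0.1,0,0,0,0],[-0.54,-0.79,0.1,0,0,0,0],[-0.54,-0.79,0.1,0,0,0,0],[-0.54,-0.79,0.1,0,0,0,0],[-0.54,-0.79,0.1,0,0,0,0],[-0.54,-0.79,0.1,0,0,0,0],[-0.54,-0.79,0.1,0,0,0,0],[-0.54,-0.79,0.1,0,0,0,0]]' >/dev/null
python3 -m handwheel '[[-0.54,-0.79,0.1,0,0,0,0],[-0.54,-0.79,0.1,0,0,0,0],[-0.54,-0.79,0.1,0,0,0,0],[-0.54,-0.79,0.1,0,0,0,0],[-0.3,-0.5,0.1,0,0,0,0],[-0.15,-0.3,0,0,0,0,0],[0,0,0,0,0,0,0],[0,0,0,0,0,0,0]]'
cat > look.py <<'E'
import sys
from h import *
from station import manip
c=manip.camera_model("wrist");p,d=manip.get_image("wrist");W=world(d,c)
cv2.imwrite(f"pics/{sys.argv[1]}.png",p);np.savez(f"pics/{sys.argv[1]}.npz",p=p,d=d,W=W)
delta([.544,.037,.16],87)
m=(W[...,2]>.068)&(W[...,2]<.095)&(d>0)
k,l,st,_=cv2.connectedComponentsWithStats(m.astype(np.uint8))
for i in range(1,k):
    if st[i,4]>60: q=W[l==i]; print(st[i],rect(q[:,:2]),np.round(np.median(q,0),4))
E
python3 look.py w1
```

```text
t: 2.5
position: [0.5371, 0.04, 0.1643]
tcp_rot: [-0.0, 0.026, 1.0, 0.0]
contact_force: [0.1, 1.0, -0.0]
width: 0.501
grasp_force: 0.0
t 2.55 pos [0.537  0.0406 0.1644] yaw 87.05 tilt 0.04
shift, axes now [-0.18 -0.08  0.11] axes after the turn [-0.18 -0.08  0.11] wz 0.01 F [ 0.24  0.18 -0.34] width 0.4992770961235558
[  13  206   34   61 1068] (array([ 548.2, -161.8]), 177.5, array([54.6, 13.5])) [ 0.5382 -0.16    0.0765]
[137 206  23  35 674] (array([540.3, -62.3]), 176.4, array([28.3, 12.6])) [ 0.5384 -0.0604  0.0781]
[264 206  16  62 713] (array([558.4,  36.9]), 176.9, array([53.5, 11.9])) [0.5488 0.0373 0.0785]
[ 43 296  13  22 172] (array([ 610. , -163.4]), 178.0, array([21.2,  2.8])) [ 0.6105 -0.1635  0.0738]
[269 297   6  23 132] (array([620. ,  33.2]), 176.9, array([21.7,  4.4])) [0.6193 0.0333 0.0785]
```

View pics/w1.png

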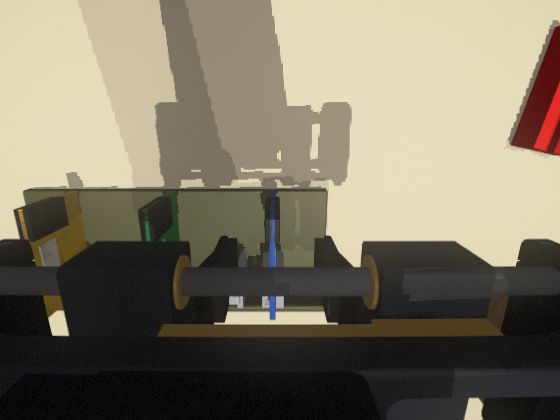

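The wrist view shows the blue card between the open fingers, its top edge along column 272, rows 205–320. It agrees with the top view to 2 mm. Going down onto it.

```bash
python3 -m handwheel '[[-0.2,-0.07,0.3,0,0,0,0],[0,0,0.5,0,0,0,0],[0,0,0.5,0,0,0,0],[0,0,0.5,0,0,0,0],[0,0,0.4,0,0,0,0],[0,0,0.3,0,0,0,0],[0,0,0.18,0,0,0,0],[0,0,0,0,0,0,0]]'
python3 -c "from h import *;delta([.545,.0375,.057],87)"
python3 -m handwheel '[[0,0,0,0,0,0,0.5],[0,0,0,0,0,0,0.8],[0,0,0,0,0,0,1],[0,0,0,0,0,0,1],[0,0,0,0,0,0,1],[0,0,0,0,0,0,1],[0,0,0,0,0,0,1],[0,0,0,0,0,0,1]]' 20
python3 -c "from h import *;delta([.545,.0375,.057],87)"
```

```text
t: 3.35
position: [0.5448, 0.0368, 0.0567]
tcp_rot: [-0.001, 0.026, 1.0, -0.0]
contact_force: [1.6, -0.3, -0.4]
width: 0.501
grasp_force: 0.0
t 3.35 pos [0.5448 0.0368 0.0567] yaw 87.04 tilt 0.07
shift, axes now [-0.    0.02 -0.01] axes after the turn [-0.    0.02 -0.01] wz 0.01 F [ 1.59 -0.3  -0.42] width 0.5011212350013174
t: 4.15
position: [0.5455, 0.0365, 0.0576]
tcp_rot: [0.0, 0.026, 1.0, 0.0]
contact_force: [-0.8, 1.6, 4.7]
width: 0.132
grasp_force: 20.0
t 4.15 pos [0.5455 0.0365 0.0576] yaw 87.01 tilt 0.02
shift, axes now [0.01 0.02 0.02] axes after the turn [0.01 0.02 0.02] wz 0.0 F [-0.8   1.64  4.72] width 0.13196605928670452
```

```bash
python3 -m handwheel '[[0.02,0.01,-0.01,0,0,0,1],[0.02,0,0,0,0,0,1],[0,0,0,0,0,0,1],[0,0,0,0,0,0,1],[0,0,0,0,0,0,1],[0,0,0,0,0,0,1],[0,0,0,0,0,0,1],[0,0,0,0,0,0,1]]'
python3 -m handwheel '[[0.02,0,0,0,0,0,1],[0.02,0,0,0,0,0,1],[0,0,0,0,0,0,1],[0,0,0,0,0,0,1],[0,0,0,0,0,0,1],[0,0,0,0,0,0,1],[0,0,0,0,0,0,1],[0,0,0,0,0,0,1]]'
```

```text
t: 4.95
position: [0.5454, 0.0366, 0.0577]
tcp_rot: [0.002, 0.026, 1.0, -0.0]
contact_force: [9.8, 0.2, -8.2]
width: 0.138
grasp_force: 20.0
t: 5.75
position: [0.5451, 0.0366, 0.0581]
tcp_rot: [0.003, 0.026, 1.0, -0.0]
contact_force: [13.5, -0.4, -10.3]
width: 0.135
grasp_force: 20.0
```

Blue held at 13.5 N without sliding, so its clip is sound. I'll relax the pull, release and go to green.

```bash
python3 -m handwheel '[[-0.04,0,0,0,0,0,1],[-0.04,0,0,0,0,0,1],[0,0,0,0,0,0,1],[0,0,0,0,0,0,0.6],[0,0,0,0,0,0,0.1],[0,0,0,0,0,0,0.1],[0,0,0,0,0,0,0.1],[0,0,-0.3,0,0,0,0.1]]'
python3 -m handwheel '[[0,0,-0.6,0,0,0,0.1],[0,0,-0.7,0,0,0,0.1],[0,0,-0.3,0,0,0,0.1],[0,-0.5,0,0,0,0,0.1],[0,-0.6,0,0,0,0,0.1],[0,-0.6,0,0,0,0,0.1],[0,-0.5,0,0,0,0,0.1],[0,-0.3,0,0,0,0,0.1]]'
python3 look.py w2; python3 -c "from h import *;delta([.541,-.0625,.057],87)"
```

```text
t: 6.55
position: [0.5442, 0.0366, 0.0688]
tcp_rot: [-0.001, 0.026, 1.0, -0.0]
contact_force: [0.7, 0.2, 0.2]
width: 0.424
grasp_force: 0.0
t: 7.35
position: [0.5398, -0.0649, 0.134]
tcp_rot: [0.0, 0.027, 1.0, -0.0]
contact_force: [0.1, -0.1, -0.5]
width: 0.451
grasp_force: 0.0
t 7.4 pos [ 0.5397 -0.0664  0.134 ] yaw 86.82 tilt 0.05
shift, axes now [ 0.04  2.59 -0.65] axes after the turn [ 0.03  2.59 -0.65] wz -0.04 F [-0.44 -1.66  0.09] width 0.4525433042323761
[124 206  26  35 749] (array([ 533.7, -161.7]), 175.9, array([25.8, 12.2])) [ 0.5314 -0.1595  0.0781]
[270 206  17  62 853] (array([549.8, -62.6]), 176.9, array([47. , 11.4])) [ 0.5421 -0.0625  0.0785]
[406 206  27  35 797] (array([544.5,  37.1]), 176.6, array([25.8, 12.8])) [0.5419 0.0353 0.0784]
[275 297   7  27 188] (array([604.7, -65.6]), 177.0, array([23.5,  4.6])) [ 0.6046 -0.0655  0.0785]
t 7.4 pos [ 0.5397 -0.0664  0.134 ] yaw 86.82 tilt 0.05
shift, axes now [-0.03  0.1   1.92] axes after the turn [-0.03  0.1   1.92] wz -0.04 F [-0.44 -1.66  0.09] width 0.4525433042323761
```

```bash
python3 -m handwheel '[[-0.03,0.1,0.3,0,0,-0.04,0.1],[0,0,0.5,0,0,0,0.1],[0,0,0.5,0,0,0,0.1],[0,0,0.4,0,0,0,0.1],[0,0,0.22,0,0,0,0.1],[0,0,0,0,0,0,0.6],[0,0,0,0,0,0,1],[0,0,0,0,0,0,1]]' 20
python3 -m handwheel '[[0,0,0,0,0,0,1],[0,0,0,0,0,0,1],[0,0,0,0,0,0,1],[0,0,0,0,0,0,1],[0,0,0,0,0,0,1],[0,0,0,0,0,0,1],[0,0,0,0,0,0,1],[0,0,0,0,0,0,1]]'
python3 -c "from h import *;delta([.541,-.0625,.057],87)"
```

```text
t: 8.2
position: [0.5421, -0.059, 0.0577]
tcp_rot: [0.001, 0.024, 1.0, 0.0]
contact_force: [0.9, 0.3, 0.2]
width: 0.26
grasp_force: 0.0
t: 9.0
position: [0.5418, -0.0627, 0.0577]
tcp_rot: [0.001, 0.026, 1.0, -0.002]
contact_force: [-0.2, -10.8, -0.6]
width: 0.136
grasp_force: 20.0
t 9.0 pos [ 0.5418 -0.0627  0.0577] yaw 87.03 tilt 0.21
shift, axes now [0.02 0.   0.02] axes after the turn [0.02 0.   0.02] wz 0.01 F [ -0.22 -10.8   -0.57] width 0.13604622993862353
```

Commanded y is about 3.7 mm off, giving an 11 N side load. I'll null it before tugging.

```bash
python3 -m handwheel '[[0,-0.05,0,0,0,0,1],[0,-0.04,0,0,0,0,1],[0,0,0,0,0,0,1],[0,0,0,0,0,0,1],[0,0,0,0,0,0,1],[0,0,0,0,0,0,1],[0,0,0,0,0,0,1],[0,0,0,0,0,0,1]]'
python3 -m handwheel '[[0.01,0,0,0,0,0,1],[0.01,0,0,0,0,0,1],[0.01,0,0,0,0,0,1],[0,0,0,0,0,0,1],[0,0,0,0,0,0,1],[0,0,0,0,0,0,1],[0,0,0,0,0,0,1],[0,0,0,0,0,0,1]]'
```

```text
t: 9.8
position: [0.5418, -0.0633, 0.0577]
tcp_rot: [0.001, 0.025, 1.0, -0.0]
contact_force: [-1.7, -4.4, 5.8]
width: 0.134
grasp_force: 20.0
t: 10.6
position: [0.5418, -0.0633, 0.0577]
tcp_rot: [0.002, 0.024, 1.0, -0.0]
contact_force: [5.4, -4.9, 0.7]
width: 0.137
grasp_force: 20.0
```

Side load is still -4.5 N, so I'll take more off and continue the pull.

```bash
python3 -m handwheel '[[0,-0.04,0,0,0,0,1],[0,-0.02,0,0,0,0,1],[0,0,0,0,0,0,1],[0,0,0,0,0,0,1],[0,0,0,0,0,0,1],[0,0,0,0,0,0,1],[0,0,0,0,0,0,1],[0,0,0,0,0,0,1]]'
python3 -m handwheel '[[0.01,0,0,0,0,0,1],[0.01,0,0,0,0,0,1],[0,0,0,0,0,0,1],[0,0,0,0,0,0,1],[0,0,0,0,0,0,1],[0,0,0,0,0,0,1],[0,0,0,0,0,0,1],[0,0,0,0,0,0,1]]'
```

```text
t: 11.4
position: [0.5418, -0.0635, 0.0577]
tcp_rot: [0.002, 0.024, 1.0, 0.001]
contact_force: [5.1, 1.6, 2.9]
width: 0.137
grasp_force: 20.0
t: 12.2
position: [0.5417, -0.0635, 0.0577]
tcp_rot: [0.002, 0.024, 1.0, 0.001]
contact_force: [8.9, 1.4, -1.9]
width: 0.133
grasp_force: 20.0
```

Green held at 8.9 N with little side load and did not slide, so it is sound. I'll relax, release and go to yellow.

```bash
python3 -m handwheel '[[-0.03,0,0,0,0,0,1],[-0.02,0,0,0,0,0,1],[0,0,0,0,0,0,1],[0,0,0,0,0,0,0.6],[0,0,0,0,0,0,0.1],[0,0,0,0,0,0,0.1],[0,0,0,0,0,0,0.1],[0,0,-0.3,0,0,0,0.1]]'
python3 -m handwheel '[[0,0,-0.6,0,0,0,0.1],[0,0,-0.7,0,0,0,0.1],[0.05,-0.4,-0.3,0,0,0,0.1],[0.05,-0.6,0,0,0,0,0.1],[0,-0.6,0,0,0,0,0.1],[0,-0.6,0,0,0,0,0.1],[0,-0.2,0,0,0,0,0.1],[0,0,0,0,0,0,0.1]]'
python3 look.py w3; python3 -c "from h import *;delta([.535,-.162,.057],87)"
```

```text
t: 13.0
position: [0.54, -0.0652, 0.068]
tcp_rot: [-0.002, 0.024, 1.0, -0.0]
contact_force: [-0.3, 0.4, -0.5]
width: 0.421
grasp_force: 0.0
t: 13.8
position: [0.532, -0.1627, 0.133]
tcp_rot: [-0.0, 0.026, 1.0, -0.0]
contact_force: [0.2, 0.4, -0.7]
width: 0.449
grasp_force: 0.0
t 13.85 pos [ 0.5323 -0.1611  0.1329] yaw 87.13 tilt 0.02
shift, axes now [-0.04  4.96 -0.68] axes after the turn [-0.03  4.96 -0.68] wz 0.03 F [ 0.29  0.85 -0.92] width 0.44688799359439346
[267 210  17  58 816] (array([ 540.8, -162.4]), 176.9, array([40.2, 11.3])) [ 0.5356 -0.1623  0.0785]
[404 210  26  31 665] (array([537.7, -62.6]), 177.6, array([23. , 13.4])) [ 0.5349 -0.0643  0.0782]
[537 210  23  34 578] (array([542.4,  35. ]), 172.4, array([22.5, 11.2])) [0.5418 0.0324 0.0752]
[272 297   7  27 188] (array([ 596.1, -165.3]), 176.8, array([23.2,  4.5])) [ 0.5959 -0.1653  0.0785]
t 13.85 pos [ 0.5323 -0.1611  0.1329] yaw 87.13 tilt 0.02
shift, axes now [-0.07 -0.02  1.9 ] axes after the turn [-0.07 -0.02  1.9 ] wz 0.03 F [ 0.29  0.85 -0.92] width 0.44688799359439346
```

```bash
python3 -m handwheel '[[-0.07,-0.02,0.3,0,0,0.03,0.1],[0,0,0.5,0,0,0,0.1],[0,0,0.5,0,0,0,0.1],[0,0,0.4,0,0,0,0.1],[0,0,0.18,0,0,0,0.1],[0,0,0,0,0,0,0.1],[0,0,0,0,0,0,0.6],[0,0,0,0,0,0,1]]' 30
python3 -m handwheel '[[0,0,0,0,0,0,1],[0,0,0,0,0,0,1],[0,0,0,0,0,0,1],[0,0,0,0,0,0,1],[0,0,0,0,0,0,1],[0,0,0,0,0,0,1],[0,0,0,0,0,0,1],[0,0,0,0,0,0,1]]'
```

```text
t: 14.65
position: [0.5359, -0.1618, 0.0585]
tcp_rot: [0.001, 0.026, 1.0, -0.0]
contact_force: [0.3, -0.1, -0.6]
width: 0.339
grasp_force: 0.0
t: 15.45
position: [0.5355, -0.1627, 0.0582]
tcp_rot: [0.0, 0.026, 1.0, -0.0]
contact_force: [-1.5, -5.2, 6.3]
width: 0.134
grasp_force: 30.0
```

```bash
python3 -m handwheel '[[0,-0.03,-0.01,0,0,0,1],[0,-0.02,0,0,0,0,1],[0,0,0,0,0,0,1],[0,0,0,0,0,0,1],[0,0,0,0,0,0,1],[0.01,0,0,0,0,0,1],[0.01,0,0,0,0,0,1],[0.01,0,0,0,0,0,1]]'
python3 -m handwheel '[[0.01,0,0,0,0,0,1],[0.01,0,0,0,0,0,1],[0.01,0,0,0,0,0,1],[0,0,0,0,0,0,1],[0,0,0,0,0,0,1],[0,0,0,0,0,0,1],[0,0,0,0,0,0,1],[0,0,0,0,0,0,1]]'
```

```text
t: 16.25
position: [0.5342, -0.1636, 0.0582]
tcp_rot: [0.0, 0.026, 1.0, -0.0]
contact_force: [3.5, 0.8, 1.9]
width: 0.137
grasp_force: 30.0
t: 17.05
position: [0.5328, -0.1638, 0.0582]
tcp_rot: [-0.0, 0.026, 1.0, -0.0]
contact_force: [2.1, 1.4, 3.0]
width: 0.133
grasp_force: 30.0
```

Yellow slides at 2–4 N, so its clip is the weak one. Pulling it straight out.

```bash
python3 -m handwheel '[[0.1,0,0,0,0,0,1],[0.15,0,0,0,0,0,1],[0.15,0,0,0,0,0,1],[0.15,0,0,0,0,0,1],[0.15,0,0,0,0,0,1],[0.15,0,0,0,0,0,1],[0.15,0,0,0,0,0,1],[0.15,0,0,0,0,0,1]]'
python3 -m handwheel '[[0.15,0,0,0,0,0,1],[0.15,0,0,0,0,0,1],[0.1,0,0,0,0,0,1],[0,0,0,0,0,0,1],[0,0,0,0,0,0,1],[0,0,-0.3,0,0,0,1],[0,0,-0.5,0,0,0,1],[0,0,-0.6,0,0,0,1]]'
python3 -c "from h import *;delta([.42,.322,.12],75.9)"
```

```text
t: 17.85
position: [0.4861, -0.1615, 0.0581]
tcp_rot: [-0.0, 0.026, 1.0, -0.0]
contact_force: [0.8, -0.7, 1.8]
width: 0.135
grasp_force: 30.0
t: 18.65
position: [0.4701, -0.1605, 0.1147]
tcp_rot: [-0.001, 0.026, 1.0, -0.0]
contact_force: [0.1, -0.1, -0.2]
width: 0.136
grasp_force: 30.0
t 18.65 pos [ 0.4701 -0.1605  0.1147] yaw 87.04 tilt 0.13
shift, axes now [ 1.88 11.98 -0.14] axes after the turn [ 4.15 11.39 -0.13] wz 2.23 F [ 0.08 -0.13 -0.2 ] width 0.13606160607453036
```

```bash
python3 -m handwheel '[[0,0,-0.4,0,0,0.74,1],[0,0,-0.4,0,0,0.74,1],[0,0,-0.2,0,0,0.75,1],[0.15,0.4,0,0,0,0,1],[0.29,0.8,0,0,0,0,1],[0.29,0.8,0,0,0,0,1],[0.29,0.8,0,0,0,0,1],[0.29,0.8,0,0,0,0,1]]'
python3 -c "from h import *;delta([.419,.321,.15],75.9)"
python3 -m handwheel '[[0.29,0.8,0,0,0,0,1],[0.29,0.8,0,0,0,0,1],[0.29,0.8,0,0,0,0,1],[0.29,0.8,0,0,0,0,1],[0.29,0.8,0,0,0,0,1],[0.29,0.8,0,0,0,0,1],[0.29,0.8,0,0,0,0,1],[0.29,0.8,0,0,0,0,1]]'
python3 -c "from h import *;delta([.419,.321,.15],75.9)"
```

```text
t: 19.45
position: [0.4548, -0.007, 0.1548]
tcp_rot: [0.0, 0.123, 0.992, -0.0]
contact_force: [0.3, -0.1, -0.5]
width: 0.134
grasp_force: 30.0
t 19.45 pos [ 0.4548 -0.007   0.1548] yaw 75.88 tilt 0.02
shift, axes now [2.87 7.73 0.12] axes after the turn [2.86 7.74 0.12] wz -0.0 F [ 0.28 -0.09 -0.54] width 0.13431319742345135
t: 20.25
position: [0.4272, 0.264, 0.1547]
tcp_rot: [0.0, 0.123, 0.992, -0.0]
contact_force: [0.7, -0.8, -0.6]
width: 0.137
grasp_force: 30.0
t 20.25 pos [0.4272 0.264  0.1547] yaw 75.89 tilt 0.03
shift, axes now [0.55 1.33 0.12] axes after the turn [0.55 1.33 0.12] wz -0.0 F [ 0.74 -0.84 -0.6 ] width 0.13720797123997866
```

```bash
python3 -m handwheel '[[0.2,0.5,0,0,0,0,1],[0.15,0.4,0,0,0,0,1],[0.05,0.1,0.1,0,0,0,1],[0,0,0.15,0,0,0,1],[0,0,0,0,0,0,1],[0,0,0,0,0,0,1],[0,0,0,0,0,0,1],[0,0,0,0,0,0,1]]' >/dev/null
python3 - <<'E'
from h import *
from station import manip
delta([.419,.321,.15],75.9)
c=manip.camera_model("wrist");p,d=manip.get_image("wrist");W=world(d,c);Z=W[...,2]
cv2.imwrite("pics/w4.png",p);np.savez("pics/w4.npz",p=p,d=d,W=W)
h,s,v=cv2.split(cv2.cvtColor(p,cv2.COLOR_BGR2HSV))
red=((h<8)|(h>172))&(s>120)&(d>0)&(v>40)
for n,m in(("red all",red&(Z<.05)&(Z>-.005)),("red top",red&(Z>.025)&(Z<.036))):
    q=W[m];print(n,m.sum(),rect(q[:,:2]),np.percentile(q,[1,99],axis=0).round(4).tolist())
m=(Z>.11)&(d>0)&(h>18)&(h<35)&(s>100);q=W[m]
print("card",m.sum());
if m.sum()>20: print(rect(q[:,:2]),np.percentile(q,[1,50,99],axis=0).round(4).tolist())
E
```

```text
t 21.05 pos [0.422  0.305  0.1444] yaw 75.85 tilt 0.02
shift, axes now [ 0.17  0.37 -0.14] axes after the turn [ 0.17  0.37 -0.14] wz -0.01 F [-0.57  1.02 -0.98] width 0.1380771360145299
red all 3495 (array([436.5, 322.5]), 165.9, array([75. , 53.6])) [[0.3951, 0.2984, 0.0012], [0.4682, 0.3503, 0.0299]]
red top 1827 (array([435.9, 320.2]), 165.4, array([74.8, 48.7])) [[0.396, 0.2974, 0.0251], [0.4703, 0.3506, 0.0301]]
card 4930
(array([415. , 308.1]), 74.1, array([160.5,  56.8])) [[0.3861, 0.2646, 0.1635], [0.3995, 0.3085, 0.2266], [0.4402, 0.3484, 0.2504]]
```

View pics/w4.png

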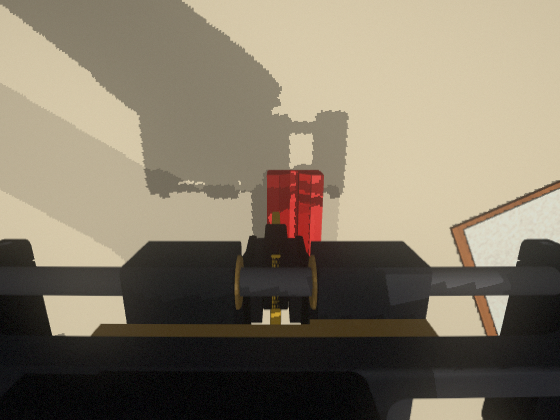

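The wrist view shows the stand's near end at rows 170–250 with the slot at column 295. The held card is at column 276, about 17 mm short in +y. I'll move over it and go down to just above the slot.

```bash
python3 -m handwheel '[[0.1,0.25,0,0,0,0,1],[0.06,0.17,0.1,0,0,0,1],[0,0,0.4,0,0,0,1],[0,0,0.4,0,0,0,1],[0,0,0.3,0,0,0,1],[0,0,0.1,0,0,0,1],[0,0,0,0,0,0,1],[0,0,0,0,0,0,1]]'
python3 - <<'E'
from h import *
from station import manip
delta([.4198,.323,.054],75.85)
c=manip.camera_model("wrist");p,d=manip.get_image("wrist");W=world(d,c);Z=W[...,2]
h,s,v=cv2.split(cv2.cvtColor(p,cv2.COLOR_BGR2HSV))
red=((h<8)|(h>172))&(s>120)&(d>0)&(v>40)&(Z>.025)&(Z<.036)
q=W[red];print(red.sum(),rect(q[:,:2]))
cv2.imwrite("pics/w5.png",p[120:340,140:420].repeat(2,0).repeat(2,1))
E
```

```text
t: 21.9
position: [0.4199, 0.3237, 0.0926]
tcp_rot: [0.0, 0.123, 0.992, 0.0]
contact_force: [-0.0, -0.1, 0.4]
width: 0.136
grasp_force: 30.0
t 21.9 pos [0.4199 0.3237 0.0926] yaw 75.9 tilt 0.04
shift, axes now [-0.   -0.02  0.97] axes after the turn [-0.   -0.02  0.97] wz 0.01 F [-0.04 -0.13  0.45] width 0.136120400561307
1870 (array([450.7, 315.9]), 165.3, array([105.8,  48.9]))
```

View pics/w5.png

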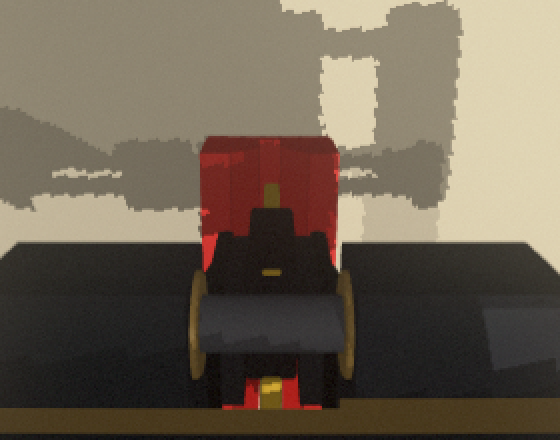

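The view shows the yellow card over the slot: card at column 272 of the crop, stand spanning 202–340. I'll go down gently.

```bash
python3 -m handwheel '[[0,-0.015,0.1,0,0,0.08,1],[0,0,0.15,0,0,0,1],[0,0,0.15,0,0,0,1],[0,0,0.1,0,0,0,1],[0,0,0.1,0,0,0,1],[0,0,0,0,0,0,1],[0,0,0,0,0,0,1],[0,0,0,0,0,0,1]]'
python3 -m handwheel '[[0,0,0.08,0,0,0,1],[0,0,0.08,0,0,0,1],[0,0,0.06,0,0,0,1],[0,0,0.06,0,0,0,1],[0,0,0,0,0,0,1],[0,0,0,0,0,0,1],[0,0,0,0,0,0,1],[0,0,0,0,0,0,1]]'
```

```text
t: 22.75
position: [0.4196, 0.3228, 0.0684]
tcp_rot: [0.0, 0.126, 0.992, 0.0]
contact_force: [-1.2, -1.0, 0.1]
width: 0.138
grasp_force: 30.0
t: 23.55
position: [0.4195, 0.3228, 0.0571]
tcp_rot: [0.0, 0.126, 0.992, 0.0]
contact_force: [-0.6, 0.3, -0.8]
width: 0.133
grasp_force: 30.0
```

In the narrow slot (lower edge at about 9 mm) with no force. Going down the last 3 mm.

```bash
python3 -m handwheel '[[0,0,0.03,0,0,0,1],[0,0,0.03,0,0,0,1],[0,0,0.02,0,0,0,1],[0,0,0,0,0,0,1],[0,0,0,0,0,0,1],[0,0,0,0,0,0,1],[0,0,0,0,0,0,1],[0,0,0,0,0,0,1]]'
```

```text
t: 24.35
position: [0.4195, 0.3228, 0.0542]
tcp_rot: [-0.0, 0.126, 0.992, 0.0]
contact_force: [-2.4, -1.5, 5.6]
width: 0.136
grasp_force: 30.0
```

Light floor contact of 5.6 N at the expected height. Releasing and backing straight up.

```bash
python3 -m handwheel '[[0,0,0,0,0,0,0.6],[0,0,0,0,0,0,0.2],[0,0,0,0,0,0,0],[0,0,0,0,0,0,0],[0,0,0,0,0,0,0],[0,0,0,0,0,0,0],[0,0,-0.3,0,0,0,0],[0,0,-0.5,0,0,0,0]]'
python3 -m handwheel '[[0,0,-0.6,0,0,0,0],[0,0,-0.7,0,0,0,0],[0,0,-0.7,0,0,0,0],[0,0,-0.7,0,0,0,0],[0,0,-0.3,0,0,0,0],[0,0,0,0,0,0,0],[0,0,0,0,0,0,0],[0,0,0,0,0,0,0]]'
python3 - <<'E'
from h import *
from station import manip
c=manip.camera_model("wrist");p,d=manip.get_image("wrist");W=world(d,c);Z=W[...,2]
h,s,v=cv2.split(cv2.cvtColor(p,cv2.COLOR_BGR2HSV))
m=(Z>.045)&(Z<.095)&(d>0)&(np.hypot(W[...,0]-.45,W[...,1]-.315)<.08);q=W[m];print("card",m.sum(),rect(q[:,:2]),np.percentile(q[:,2],[50,95,99]).round(4))
q=q[q[:,2]>.07];print("card top",rect(q[:,:2]))
cv2.imwrite("pics/w6.png",p)
p,d=manip.get_image("top");W=world(d,manip.camera_model("top"));U,V=np.meshgrid(np.arange(560),np.arange(420))
for lo,hi in((240,256),(286,299)):
    m=(U>=lo)&(U<hi)&(V>183)&(V<250)&(W[...,2]>.065)&(W[...,2]<.1)&(d>0);print(rect(W[m][:,:2]))
E
```

```text
t: 25.15
position: [0.4188, 0.3221, 0.0857]
tcp_rot: [-0.001, 0.126, 0.992, -0.001]
contact_force: [-0.2, -0.3, 1.0]
width: 0.5
grasp_force: 0.0
t: 25.95
position: [0.4189, 0.3222, 0.2042]
tcp_rot: [-0.001, 0.126, 0.992, -0.001]
contact_force: [-1.1, -0.2, 0.6]
width: 0.501
grasp_force: 0.0
card 735 (array([444.5, 317.4]), 165.2, array([80.4, 12. ])) [0.0744 0.0757 0.0763]
card top (array([444.5, 317.4]), 165.2, array([80.4, 12. ]))
(array([580.1,  35.2]), 179.2, array([98.1, 11.6]))
(array([574.4, -65.3]), 179.2, array([97.7, 11. ]))
```

View pics/w6.png

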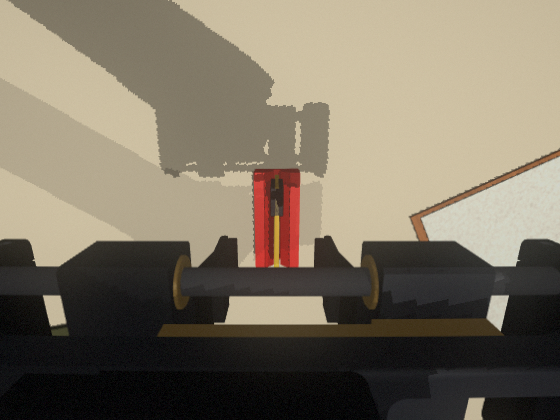

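The card stands in the slot at column 277, upright with its top at 76 mm, so it is fully seated. Blue and green have not moved, and nothing touches the robot.

```bash
python3 -c "
from station import manip
print(manip.sign_off())"
```

```text
the job is handed in; nothing more can be done
None
```

The yellow card's clip (clip_right) was the weak one: its card now stands released and fully seated in the red repair stand, blue and green are still in their clips, and the job was handed in at about 26 s (no verdict was returned).

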